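# Scan the green tag on a log

## Task

Pick up the yellow hand scanner and scan the green-bordered tag on the log: hold its nose about 10 cm in front of the tag, pointing squarely at the middle of it, and keep it still for two seconds. Then set the scanner back upright in the middle of its mat, lowering it onto the mat before you let go. Do not knock either log out of its place.

Things in the scene. Friction and masses are not known exactly. Their poses are not given: they have to be found in the camera images.
- scanner_grip (a point): Centre of the head of the yellow pistol-shaped hand scanner (about 0.3 kg, 136 mm high overall), on the head's axis, 115 mm straight above the foot's underside, 21 mm below the head's top. The head is a level block 44 mm wide (y), 42 mm high, reaching 48 mm back and 63 mm forward of here; take it here across its width, from above. Axes: x forward along the beam, z up.
- scanner_nose (a point): Window at the front of the scanner's head, 75 mm ahead of scanner_grip along x, at the same height, in a black bezel 48 mm wide and 12 mm long. The scanner looks straight out along its own +x. Axes as scanner_grip.
- scanner_foot (a point): Middle of the underside of the scanner's flat black foot (86 x 64 mm, 26 mm thick) on which it stands; 115 mm below scanner_grip. Axes as scanner_grip.
- mat: Flat black rubber mat with a thin blue line round it, 160 x 140 mm (x, y) and 4 mm thick, fixed to the worktop. Origin at the centre of its underside (worktop level). The scanner starts standing on it.
- tag_green (a point): Centre of the front of the upright flat tag with a green border (64 x 64 mm, black and white code inside), on the side of a loose log 86 mm thick and 216 mm high that stands on its end. The point is 160 mm above the worktop and 48 mm from the log's axis. The tag faces along its own -x, with the log behind it (+x); z is up.
- tag_orange (a point): The same on the other log, of the same size: tag with an orange border. Not to be scanned. Axes as tag_green.
There are look-alikes about, which are no part of the job. Leave any blue look-alike of the part that bears tag_orange alone.

How it is judged:
By the outcome, as a careful person would: the job done as asked, in the order asked, and still so for the second after the job is handed in, with the robot touching nothing.
It also fails if it takes over 51 s, if anything falls off the work surface, if the arm or the gripper's body presses on something with over 40 N, if the wrist force passes 120 N, or if a joint passes its speed limit or range.

## Robot

A 6-joint arm with a two-finger parallel gripper is mounted at the origin on a cart in front of the work surface, level with it; the furniture and walls round the work are solid. World frame = base frame: x ahead of the robot, y to its left, z up, the work surface at z = 0. Lengths are in m, angles in degrees, forces in N, time in s.
With the tool pointing down it reaches from about 0.375 to 0.975 m from the base axis. Payload 3.8 kg.
Tool frame: the origin (TCP) lies between the finger pads; the fingertips stand 19 mm ahead of it and the grasp point (between the pads) is the TCP (finger_overhang is the z of the fingertips in the tool frame, in m); z points along the fingers, y is the line along which they close (so a half turn about z gives the same grasp; the last joint's range is limited). The gripper opens to 88 mm and grips with 3 to 60 N. Pads are 18 mm wide; open, the fingers measure 123 mm over their backs; the gripper's body (75 mm by 187 mm) begins 45 mm behind the grasp point.
Start: joints at [74.261, 15.12, 91.902, -0, 72.978, -2.114], TCP at [0.159, 0.656, 0.258] pointing down, gripper open.
Joint ranges: [-150.88, 150.88], [-54.13, 125.18], [17.81, 147.31], [-75.09, 255.09], [0, 152.58], [-146.25, 146.25]. Speed limits (degrees/s): [147.25, 147.25, 180, 180, 180, 180].

## Interface

Orientations are given as [roll, pitch, yaw] about the fixed x, y, z axes, in that order (R = Rz(yaw) Ry(pitch) Rx(roll)).
In Python, from cell import read_state, grab_frame, finish_job, outline_of, place_of, finger_overhang gives the robot as it stands. The module is installed in compiled form; this text tells all that it offers.
- The arm moves only by the shell command python3 -m handwheel 'ROWS' [FORCE]. ROWS is JSON, one flat list of numbers, 7 for each row, row after row: the shift along the tool's x, y, z in mm, then the turn, a rotation vector about the tool's x, y, z in rad, then the closure, from 0 (fully open) to 1 (shut). A call has 1 to 8 rows; each row is the pose to reach, as a shift and turn from the pose commanded when the call began, along the tool's axes at that moment; what a row does not reach only later rows make up. A row lasts 1/8 s, in which the tool goes at most 62.5 mm and 10.7 degrees, less where a joint would pass 70% of its speed; a pose out of reach is approached as far as the arm can. A call with a gripper value outside its range is refused whole. The fingers move at their own pace and stop on an object; FORCE is the grip in N (left out, the last holds). Time passes only in rows, so rows that repeat a pose let the fingers close. It gives the time, the measured TCP pose, the force, the opening and the grip force at its end, in the units of the state.
- read_state(): the state, without advancing time (a new reading comes with each control period).
- grab_frame(name): name is "scene" or "top"; returns a dict with "img" (420x560x3 uint8, red, green, blue), "z_map" (420x560 float32, m along the optical axis (not along the pixel's ray), 0 where there is no reading), "fov_y" (degrees; the focal length in pixels is half the picture's height over the tangent of half this angle, whatever the lens; pixels are square), "cx", "cy" (the principal point, pixels), "dist" ([k1, k2, p1, p2, k3] as OpenCV has them; the pictures are not rectified), "cam_to_world" (4x4, takes a point from camera to world coordinates). Camera axes: x right, y down, z forward; pixel columns grow to the right and rows downward; lengths in m; the calibration is good to about 2 mm. A picture is of the moment at which its call begins.
- finish_job(): hands the job in; it is judged then, once.
Trained networks look in the newest picture that a camera, given by its name, has taken for a name from the list of things; names that differ only in an ending like _2 or _b are one class to them, and where a whole thing is asked for, a point or a joint stands for the part that bears it (a point fixed in the world has none). Each returns a list of dicts, best first, with "p" (0 to 1); they miss things now and then, are a little off and sometimes report something else, mostly with a low value. They report only what shows in the picture. A call takes as long as a camera call. They do not tell look-alikes from the thing itself.
- outline_of(camera, name): "region" (420x560 bool, what is visible of it) and "bbox" ([centre column, centre row, width, height] in pixels, round what is visible of it).
- place_of(camera, name): "xy" ([column, row] in pixels: a listed point, or the origin of a listed thing).
The state is a dict: "t": time; "qpos": joint angles; "dq": joint speeds; "joint_torque": joint torques, N m; "position": TCP position; "eef_rot": TCP orientation; "ft_force": force on the tool from outside, world axes, zero at the start; "moment": the same for the moment, N m; "opening": finger opening in m; "finger_force": force on a finger pad.
Only numpy, scipy, OpenCV 4.12 (cv2) and the standard library are available. Lean on these libraries where they do the work, as an engineer would, in place of code of your own. Each camera call takes 0.05 s, during which the arm holds its last target. There are 200 camera calls.

## Working session

There is one attempt and no reset: what is moved stays moved. The work goes in short steps, Python scripts to look and compute and a shell command to move; the robot and the scene stay as the last step left them, time stands still between calls to the robot, and variables do not carry over. Pictures are saved under pics/ and viewed, at most 10 in all, crops included, and the job is handed in when it is done.

```bash
mkdir -p pics
cat > h.py <<'E'
import numpy as np, cv2
from cell import *
from scipy.spatial.transform import Rotation as R
def K(f):
    h=f["img"].shape[0]; fl=h/2/np.tan(np.radians(f["fov_y"])/2)
    return np.array([[fl,0,f["cx"]],[0,fl,f["cy"]],[0,0,1]])
def ray(f,uv):
    p=cv2.undistortPoints(np.array(uv,float).reshape(-1,1,2),K(f),np.array(f["dist"],float)).reshape(-1,2)
    return np.c_[p,np.ones(len(p))]
def to_w(f,uv,z):
    c=ray(f,uv)*np.reshape(z,(-1,1)); T=np.array(f["cam_to_world"]); return c@T[:3,:3].T+T[:3,3]
def at_z(f,uv,z):
    T=np.array(f["cam_to_world"]); d=ray(f,uv)@T[:3,:3].T; o=T[:3,3]; return o+d*((z-o[2])/d[:,2])[:,None]
def depth(f,uv):
    u,v=int(round(uv[0])),int(round(uv[1])); w=f["z_map"][max(v-2,0):v+3,max(u-2,0):u+3]; w=w[w>0]; return np.median(w) if len(w) else 0
def save(f,n): cv2.imwrite("pics/"+n,f["img"][:,:,::-1])
E
python3 - <<'E'
from h import *
for c in ["scene","top"]:
    f=grab_frame(c); save(f,c+"0.png"); print(c,np.round(f["cam_to_world"],3).tolist(),f["fov_y"])
    for n in ["scanner_grip","scanner_nose","scanner_foot","mat","tag_green","tag_orange"]:
        for d in place_of(c,n):
            z=depth(f,d["xy"]); print(n,round(d["p"],2),np.round(d["xy"],1),np.round(to_w(f,[d["xy"]],z)[0],3) if z else None)
print(read_state(), finger_overhang)
E
```

```text
scene [[-0.652, -0.333, 0.681, -0.002], [-0.758, 0.258, -0.599, 0.467], [0.024, -0.907, -0.421, 0.46], [0.0, 0.0, 0.0, 1.0]] 55.37920611073456
scanner_grip 0.91 [284.1 244.2] [0.442 0.068 0.129]
scanner_nose 0.79 [247.5 230.9] [0.509 0.095 0.136]
scanner_nose 0.5 [285.3 301.3] [0.428 0.074 0.022]
scanner_foot 0.67 [281.  297.7] [0.437 0.077 0.026]
mat 0.76 [284.5 303.6] [0.43  0.074 0.016]
tag_green 0.76 [318.8 169.9] [ 0.627 -0.202  0.158]
tag_orange 0.94 [361.  176.1] [ 0.539 -0.251  0.157]
tag_orange 0.66 [183.8 205.3] [0.619 0.158 0.164]
top [[0.002, -0.984, 0.178, 0.382], [-1.0, -0.006, -0.021, -0.028], [0.022, -0.178, -0.984, 1.013], [0.0, 0.0, 0.0, 1.0]] 52.0701194395129
scanner_grip 0.97 [235.5 250.4] [0.455 0.045 0.14 ]
scanner_grip 0.56 [221.7 215.2] [0.527 0.074 0.141]
scanner_nose 0.97 [220.5 216.3] [0.525 0.077 0.14 ]
scanner_foot 0.71 [237.7 253. ] [0.45 0.04 0.14]
mat 0.76 [234.5 260.3] [0.435 0.046 0.14 ]
mat 0.7 [219.9 214.5] [0.552 0.095 0.   ]
tag_green 0.86 [358.  165.1] [ 0.628 -0.204  0.169]
tag_orange 0.7 [186.8 167.4] [0.622 0.146 0.163]
tag_orange 0.6 [386.6 203.8] [ 0.548 -0.261  0.164]
{'t': 0.7, 'qpos': array([ 7.42615174e+01,  1.51164614e+01,  9.18998871e+01,  1.05820733e-03,
        7.29776370e+01, -2.11500281e+00]), 'dq': array([-0.00041209,  0.13621808, -0.00886755, -0.05973452, -0.01851112,
       -0.04258305]), 'joint_torque': array([-1.65264948e-03, -5.01841593e+01, -3.57147038e+01,  7.25927018e-02,
        1.85369665e-02,  2.31614024e-06]), 'position': array([0.15899955, 0.65602315, 0.25777559]), 'eef_rot': array([ 1.79993952e+02, -7.89223241e-04,  1.66376211e+02]), 'ft_force': array([-0.37074774, -0.99279891, -0.44366329]), 'moment': array([0.01969427, 0.01499524, 0.01908062]), 'finger_force': 0.0, 'opening': 0.08774898251143107} 0.019
```

View pics/scene0.png

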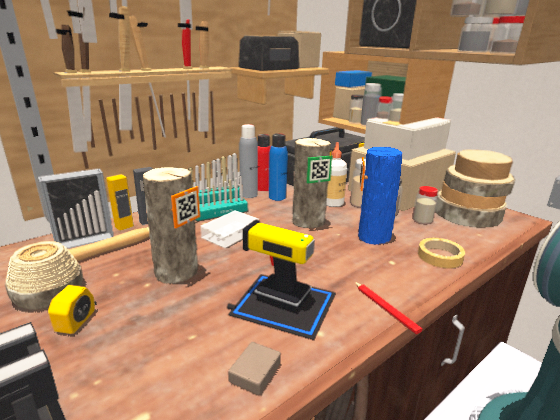

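View pics/top0.png

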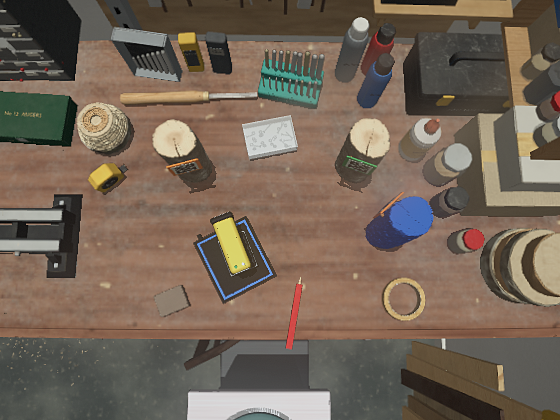

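The scene shows the yellow scanner on its mat (scene 284,244; top 235,250). The green tag is on the far-right log (scene 319,170; top 358,165) and the orange tag is on the left log (scene 186,205). A blue look-alike log stands at scene 380,195 and top 400,222.

Candidates for the scanner: the pistol-shaped yellow tool (scene 284,244), the yellow tape measure (72,308) and the yellow box (120,203). I choose the pistol shape on the mat. For the tag: green border at (319,170), orange at (186,205), and one on the blue log at (361,176). I choose the green one.

Run:
```python
from h import *
def cloud(f,m):
    v,u=np.nonzero(m&(f["z_map"]>0)); return to_w(f,np.c_[u,v],f["z_map"][v,u]),np.c_[u,v]
F={}
for c in ["scene","top"]:
    f=grab_frame(c); F[c]=f
    hsv=cv2.cvtColor(f["img"],cv2.COLOR_RGB2HSV)
    P,uv=cloud(f,np.ones(f["z_map"].shape,bool)); H=hsv[uv[:,1],uv[:,0]]
    near=(np.hypot(P[:,0]-.46,P[:,1]-.05)<.13)
    s=near&(P[:,2]>.1)&(P[:,2]<.16)
    Q=P[s]; top=Q[Q[:,2]>.133]
    r=cv2.minAreaRect((top[:,:2]*1000).astype(np.float32)); print(c,"head rect",r,len(top),"ztop",np.median(top[:,2]))
    bl=near&(P[:,2]<.012)&(abs(H[:,0].astype(int)-108)<12)&(H[:,1]>150)&(H[:,2]>100)
    B=at_z(f,uv[bl],.004)
    r=cv2.minAreaRect((B[:,:2]*1000).astype(np.float32)); print(c,"mat rect",r,bl.sum())
    # green tag
    for n,xy in(("g",(.628,-.203)),("o",(.62,.15))):
        nl=np.hypot(P[:,0]-xy[0],P[:,1]-xy[1])<.12
        disc=nl&(P[:,2]>.207)&(P[:,2]<.225); D=P[disc]
        if len(D)>20: print(c,n,"disc",cv2.minEnclosingCircle((D[:,:2]*1000).astype(np.float32)),np.median(D,0).round(3),len(D))
    g=(np.hypot(P[:,0]-.628,P[:,1]+.203)<.1)&(abs(H[:,0].astype(int)-65)<15)&(H[:,1]>120)&(P[:,2]>.1)&(P[:,2]<.21)
    G=P[g]; print(c,"green",len(G),uv[g].min(0),uv[g].max(0),G.min(0).round(3),G.max(0).round(3))
    if c=="scene":
        hull=cv2.convexHull(uv[g].astype(np.int32)); m=np.zeros(f["z_map"].shape,np.uint8); cv2.fillConvexPoly(m,hull,1)
        T,_=cloud(f,m>0)
        q=cv2.minAreaRect(uv[g].astype(np.float32)); ctr=None
        for _ in range(4):
            ctr=T.mean(0); U,S,Vt=np.linalg.svd(T-ctr,full_matrices=False); res=(T-ctr)@Vt[2]; T=T[abs(res)<max(.003,2*res.std())]
        n=Vt[2]; print("plane",ctr.round(4),n.round(3),"yaw+x",np.degrees(np.arctan2(-n[1],-n[0])) , res.std())
        crop=f["img"][130:330,220:420]; cv2.imwrite("pics/crop.png",cv2.resize(crop,(600,600),interpolation=cv2.INTER_CUBIC)[:,:,::-1])
```

```text
scene head rect ((468.40484619140625, 59.1142692565918), (123.68631744384766, 48.0541877746582), 20.991029739379883) 913 ztop 0.13882384625055288
scene mat rect ((445.7550048828125, 61.20294189453125), (147.8528594970703, 128.32875061035156), 27.839330673217773) 581
scene g disc ((612.6865844726562, -229.74493408203125), 96.9466323852539) [ 0.655 -0.214  0.215] 386
scene o disc ((662.3092041015625, 166.18162536621094), 42.611717224121094) [0.652 0.17  0.215] 701
scene green 157 [307 156] [331 182] [ 0.616 -0.232  0.128] [ 0.641 -0.173  0.192]
plane [ 0.6276 -0.2025  0.1608] [-0.941  0.339 -0.002] yaw+x -19.836678067967263 0.0013222259506914342
top head rect ((471.908935546875, 54.75442123413086), (125.23804473876953, 47.67512130737305), 23.106027603149414) 1289 ztop 0.13960598520367173Traceback (most recent call last):
  File "<stdin>", line 14, in <module>
  File "h.py", line 13, in at_z
    T=np.array(f["cam_to_world"]); d=ray(f,uv)@T[:3,:3].T; o=T[:3,3]; return o+d*((z-o[2])/d[:,2])[:,None]
                                     ~~~^^^^^^
  File "h.py", line 8, in ray
    p=cv2.undistortPoints(np.array(uv,float).reshape(-1,1,2),K(f),np.array(f["dist"],float)).reshape(-1,2)
      ~~~~~~~~~~~~~~~~~~~^^^^^^^^^^^^^^^^^^^^^^^^^^^^^^^^^^^^^^^^^^^^^^^^^^^^^^^^^^^^^^^^^^^
cv2.error: OpenCV(4.12.0) /io/opencv/modules/calib3d/src/undistort.dispatch.cpp:347: error: (-215:Assertion failed) CV_IS_MAT(_src) && CV_IS_MAT(_dst) && (_src->rows == 1 || _src->cols == 1) && (_dst->rows == 1 || _dst->cols == 1) && _src->cols + _src->rows - 1 == _dst->rows + _dst->cols - 1 && (CV_MAT_TYPE(_src->type) == CV_32FC2 || CV_MAT_TYPE(_src->type) == CV_64FC2) && (CV_MAT_TYPE(_dst->type) == CV_32FC2 || CV_MAT_TYPE(_dst->type) == CV_64FC2) in function 'cvUndistortPointsInternal'
```

View pics/crop.png

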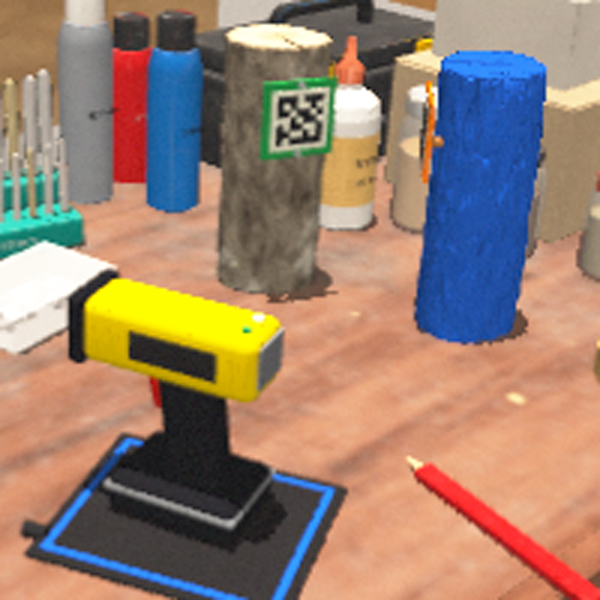

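The crop confirms the yellow pistol-shaped scanner standing on its mat with its nose to the left, and the green-bordered tag on the bark-covered log. The orange tag edge at the right belongs to the blue look-alike. One more round will give the top-view mat, log and blue-log positions.

Run:
```python
from h import *
def fitc(D):
    from scipy.optimize import least_squares
    return least_squares(lambda p:np.hypot(D[:,0]-p[0],D[:,1]-p[1])-.043,D.mean(0)[:2]).x
for c in ["top","scene"]:
    f=grab_frame(c); hsv=cv2.cvtColor(f["img"],cv2.COLOR_RGB2HSV).astype(int)
    v,u=np.nonzero(f["z_map"]>0); uv=np.c_[u,v]; P=to_w(f,uv,f["z_map"][v,u]); H=hsv[v,u]
    near=np.hypot(P[:,0]-.45,P[:,1]-.05)<.14
    bl=near&(P[:,2]<.03)&(abs(H[:,0]-110)<18)&(H[:,1]>110)&(H[:,2]>80)
    B=at_z(f,uv[bl],.004) if bl.any() else None
    if B is not None: print(c,"mat",cv2.minAreaRect((B[:,:2]*1000).astype(np.float32)),len(B))
    ye=near&(P[:,2]>.13)&(abs(H[:,0]-28)<8)&(H[:,1]>150); Y=P[ye]
    print(c,"yellow",cv2.minAreaRect((Y[:,:2]*1000).astype(np.float32)),np.median(Y[:,2]))
    foot=near&(P[:,2]>.018)&(P[:,2]<.04); W=P[foot]
    print(c,"foot pts",cv2.minAreaRect((W[:,:2]*1000).astype(np.float32)),len(W))
    for n,k in(("green",(.673,-.219)),("orange",(.662,.166))):
        D=P[(np.hypot(P[:,0]-k[0],P[:,1]-k[1])<.06)&(P[:,2]>.207)&(P[:,2]<.225)]
        print(c,n,"top",cv2.minEnclosingCircle((D[:,:2]*1000).astype(np.float32)),D.mean(0).round(4),len(D))
    b=(abs(H[:,0]-113)<12)&(H[:,1]>180)&(np.hypot(P[:,0]-.54,P[:,1]+.28)<.1); D=P[b]
    print(c,"blue",D.min(0).round(3),D.max(0).round(3)); D=D[D[:,2]>D[:,2].max()-.015]; print(cv2.minEnclosingCircle((D[:,:2]*1000).astype(np.float32)))
```

```text
top mat ((446.9950866699219, 57.94510269165039), (146.67391967773438, 126.4110107421875), 27.9377498626709) 422
top yellow ((466.8353271484375, 53.542327880859375), (110.76948547363281, 43.10432434082031), 22.11967658996582) 0.13694979597854928
top foot pts ((458.8885803222656, 50.49126434326172), (87.7530746459961, 66.22591400146484), 21.982345581054688) 277
top green top ((669.2646484375, -219.84304809570312), 43.343475341796875) [ 0.6693 -0.2192  0.2166] 1327
top orange top ((664.1952514648438, 162.07554626464844), 42.994693756103516) [0.6627 0.1623 0.2161] 1329
top blue [ 0.507 -0.332  0.217] [ 0.507 -0.332  0.217]
((507.2289123535156, -332.3900146484375), 9.999999747378752e-05)
scene mat ((445.9283447265625, 61.490848541259766), (148.32772827148438, 129.0539093017578), 27.692441940307617) 637
scene yellow ((465.2361145019531, 57.836334228515625), (110.96366882324219, 42.22802734375), 21.984027862548828) 0.1383958966560609
scene foot pts ((457.0467529296875, 53.05661392211914), (87.140869140625, 65.90232849121094), 22.613933563232422) 933
scene green top ((668.1907348632812, -217.569580078125), 43.421600341796875) [ 0.6615 -0.21    0.2141] 340
scene orange top ((662.6133422851562, 165.65267944335938), 42.773433685302734) [0.655  0.1702 0.2142] 700
scene blue [ 0.469 -0.331  0.   ] [ 0.55  -0.245  0.217]
((514.8536987304688, -289.5592956542969), 43.90346145629883)
```

```bash
cat >> h.py <<'E'
def rel(p,yaw):
    s=read_state(); A=R.from_euler("xyz",s["eef_rot"],degrees=True); B=R.from_euler("xyz",[180,0,yaw],degrees=True)
    print("t",round(s["t"],2),"pos",s["position"].round(4),s["eef_rot"].round(2),"open",s["opening"],"q",s["qpos"].round(0)); print("mm",(1000*A.inv().apply(np.array(p)-s["position"])).round(1),"rot",(A.inv()*B).as_rotvec().round(4))
E
python3 - <<'E'
from h import *
rel([.4585,.0522,.26],202)
E
```

```text
t 0.9 pos [0.159  0.656  0.2577] [180.     0.   166.38] open 0.08778204791224999 q [74. 15. 92. -0. 73. -2.]
mm [-433.3 -516.3   -2.3] rot [ 1.000e-04  0.000e+00 -6.218e-01]
```

```bash
python3 -m handwheel '[-35,-40,-30,0,0,0,0, -70,-85,-40,0,0,-0.08,0, -108,-128,-40,0,0,-0.16,0, -145,-172,-40,0,0,-0.24,0, -180,-215,-40,0,0,-0.32,0, -216,-258,-40,0,0,-0.4,0, -252,-300,-40,0,0,-0.48,0, -288,-343,-40,0,0,-0.56,0]'
python3 - <<'E'
from h import *
rel([.4585,.0522,.26],202)
E
```

```text
t: 1.9
position: [0.3586, 0.2533, 0.2981]
eef_rot: [180.0, 0.1, -161.4]
ft_force: [1.0, -0.2, -0.0]
opening: 0.0883
finger_force: 0.0
t 1.9 pos [0.3586 0.2533 0.2981] [ 1.7999e+02  8.0000e-02 -1.6136e+02] open 0.08831875026218769 q [ 32. -13. 116.  -0.  77. -77.]
mm [ -30.3 -222.4   38.1] rot [ 0.0002  0.0013 -0.0587]
```

```bash
python3 -m handwheel '[-7,-50,5,0,0,-0.03,0, -15,-100,15,0,0,-0.06,0, -22,-150,25,0,0,-0.06,0, -28,-200,35,0,0,-0.06,0, -30,-222,38,0,0,-0.06,0, -30,-222,38,0,0,-0.06,0, -30,-222,38,0,0,-0.06,0]'
python3 - <<'E'
from h import *
f=grab_frame("top"); save(f,"top1.png")
hsv=cv2.cvtColor(f["img"],cv2.COLOR_RGB2HSV).astype(int)
rel([.4585,.0522,.119],202)
E
```

```text
t: 2.78
position: [0.4567, 0.0542, 0.2599]
eef_rot: [180.0, 0.0, -158.1]
ft_force: [0.7, -0.0, 0.4]
opening: 0.0879
finger_force: 0.0
t 2.83 pos [0.4567 0.0545 0.26  ] [ 1.7998e+02  3.0000e-02 -1.5806e+02] open 0.08806064678109467 q [   4.   -9.  117.    0.   72. -108.]
mm [ -0.8  -2.9 141. ] rot [ 0.0003  0.0005 -0.001 ]
```

View pics/top1.png

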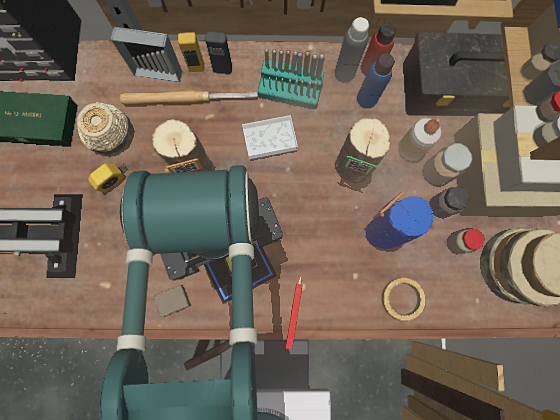

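The arm now hides the scanner from the top camera (gripper at about 215,225), and nothing else has moved. The measurements agree, so I descend and close.

```bash
python3 -m handwheel '[-1,-3,30,0,0,0,0, -1,-3,65,0,0,0,0, -1,-3,95,0,0,0,0, -1,-3,120,0,0,0,0, -1,-3,135,0,0,0,0, -1,-3,141,0,0,0,0, -1,-3,141,0,0,0,0, -1,-3,141,0,0,0,0]' 25; python3 -m handwheel '[0,0,0,0,0,0,0.3, 0,0,0,0,0,0,0.4, 0,0,0,0,0,0,0.5, 0,0,0,0,0,0,0.6, 0,0,0,0,0,0,0.8, 0,0,0,0,0,0,0.8, 0,0,0,0,0,0,0.8, 0,0,0,0,0,0,0.8]' 25
python3 - <<'E'
from h import *
f=grab_frame("scene"); save(f,"s2.png"); rel([.4585,.0522,.119],202)
E
```

```text
t: 3.82
position: [0.4598, 0.0514, 0.1198]
eef_rot: [-180.0, 0.1, -158.1]
ft_force: [0.1, -0.0, 0.6]
opening: 0.0879
finger_force: 0.0
t: 4.82
position: [0.4589, 0.0514, 0.1187]
eef_rot: [180.0, -0.0, -158.1]
ft_force: [-0.2, -0.2, 0.5]
opening: 0.0436
finger_force: 25.0
t 4.88 pos [0.4588 0.0514 0.1187] [ 1.7999e+02 -1.0000e-02 -1.5810e+02] open 0.04361420580282647 q [   3.   -0.  125.    0.   55. -109.]
mm [ 0.   0.9 -0.3] rot [ 0.0002 -0.0001 -0.0018]
```

View pics/s2.png

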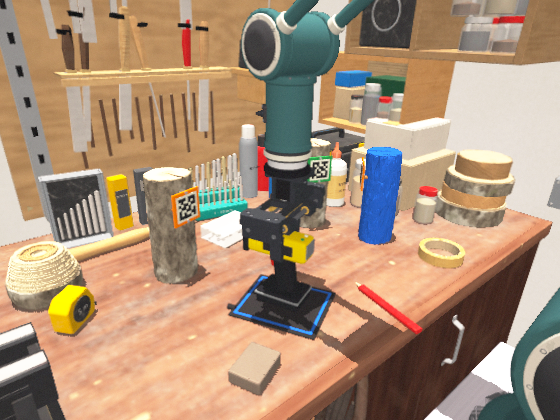

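The picture shows the fingers closed on the yellow head (about 285,235), still standing on the mat, with an opening of 43.6 mm. Now I lift.

```bash
python3 -m handwheel '[0,0,-3,0,0,0,0.8, 0,0,-10,0,0,0,0.8, 0,0,-20,0,0,0,0.8, 0,0,-32,0,0,0,0.8, 0,0,-41,0,0,0,0.8, 0,0,-45,0,0,0,0.8, 0,0,-45,0,0,0,0.8]' 45
python3 - <<'E'
from h import *
rel([.462,-.1423,.160],159.8)
E
```

```text
t: 5.75
position: [0.4592, 0.0513, 0.1642]
eef_rot: [-180.0, 0.0, -158.1]
ft_force: [0.0, 0.2, -2.5]
opening: 0.0438
finger_force: 45.0
t 5.75 pos [0.4592 0.0513 0.1642] [-1.7999e+02  5.0000e-02 -1.5810e+02] open 0.04375223464886251 q [   3.   -4.  123.    0.   61. -109.]
mm [  69.6 -180.7    4.1] rot [1.000e-04 9.000e-04 7.347e-01]
```

```bash
python3 -m handwheel '[4,-10,0,0,0,0.04,0.8, 12,-32,0,0,0,0.13,0.8, 23,-60,0,0,0,0.25,0.8, 35,-91,0,0,0,0.37,0.8, 47,-121,0,0,0,0.49,0.8, 58,-150,1,0,0,0.61,0.8, 66,-171,3,0,0,0.69,0.8, 69,-180,4,0,0,0.73,0.8]'; python3 -m handwheel '[0,0,0,0,0,0,0.8, 0,0,0,0,0,0,0.8]'
python3 - <<'E'
from h import *
rel([.462,-.1423,.160],159.8)
f=grab_frame("scene"); save(f,"s3.png")
for n in ["scanner_nose","scanner_grip","tag_green"]:
    for d in place_of("scene",n): z=depth(f,d["xy"]); print(n,round(d["p"],2),np.round(d["xy"],1),to_w(f,[d["xy"]],z)[0].round(4))
hsv=cv2.cvtColor(f["img"],cv2.COLOR_RGB2HSV).astype(int)
v,u=np.nonzero(f["z_map"]>0); P=to_w(f,np.c_[u,v],f["z_map"][v,u]); H=hsv[v,u]
Y=P[(abs(H[:,0]-28)<8)&(H[:,1]>150)&(np.hypot(P[:,0]-.47,P[:,1]+.14)<.12)&(P[:,2]>.172)]; print("yellow",cv2.minAreaRect((Y[:,:2]*1000).astype(np.float32)),np.median(Y[:,2]))
f=grab_frame("top"); save(f,"t3.png")
v,u=np.nonzero(f["z_map"]>0); P=to_w(f,np.c_[u,v],f["z_map"][v,u])
D=P[(np.hypot(P[:,0]-.669,P[:,1]+.219)<.06)&(P[:,2]>.207)&(P[:,2]<.225)]; print("log",cv2.minEnclosingCircle((D[:,:2]*1000).astype(np.float32)))
E
```

```text
t: 6.75
position: [0.4614, -0.1429, 0.1591]
eef_rot: [-180.0, -0.1, 159.8]
ft_force: [-0.5, -0.1, -2.4]
opening: 0.0438
finger_force: 45.0
t: 7.0
position: [0.4618, -0.1408, 0.1595]
eef_rot: [180.0, -0.0, 160.1]
ft_force: [0.7, 0.8, -2.4]
opening: 0.0437
finger_force: 45.0
t 7.0 pos [ 0.4618 -0.1408  0.1595] [ 1.7998e+02 -4.0000e-02  1.6012e+02] open 0.04372772524458615 q [-20.  -1. 121.   0.  60. -90.]
mm [-0.7 -1.3 -0.5] rot [ 0.0003 -0.0006  0.0055]
scanner_nose 0.98 [339.6 180.5] [ 0.466  -0.0899  0.2027]
scanner_grip 0.9 [357.4 196.4] [ 0.4362 -0.1106  0.1746]
tag_green 0.93 [318.2 170. ] [ 0.4975 -0.0625  0.2206]
yellow ((472.3830261230469, -130.13711547851562), (73.19803619384766, 108.30447387695312), 62.20948028564453) 0.1797648202943405
log ((670.0497436523438, -220.29074096679688), 43.4608039855957)
```

View pics/s3.png

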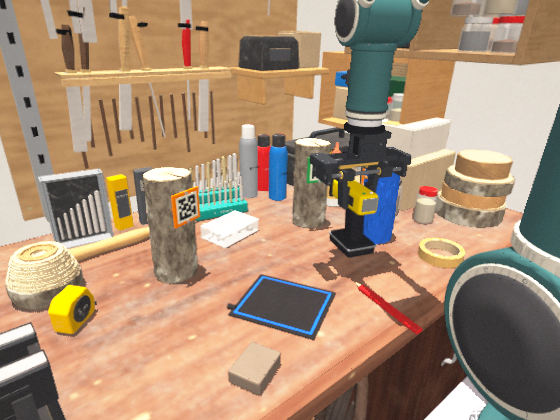

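View pics/t3.png

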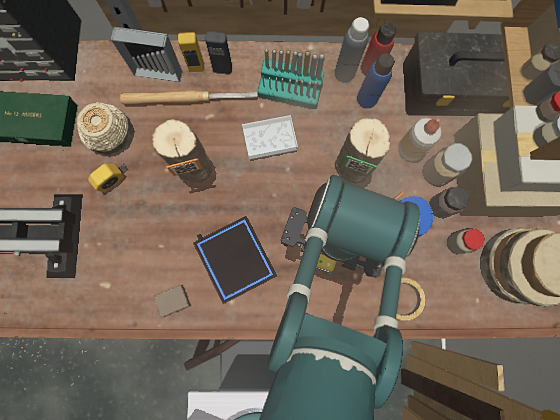

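The scanner is held facing the green tag (scene about 315,170, partly hidden by the gripper), clear of the blue log. The mat is empty (top 235,259) and both logs are in place. I nudge 2 mm sideways and hold.

```bash
Z='ok'; python3 -m handwheel '[0,-2,-0.5,0,0,0,0.8, 0,-2,-0.5,0,0,0,0.8, 0,-2,-0.5,0,0,0,0.8, 0,-2,-0.5,0,0,0,0.8, 0,-2,-0.5,0,0,0,0.8, 0,-2,-0.5,0,0,0,0.8, 0,-2,-0.5,0,0,0,0.8, 0,-2,-0.5,0,0,0,0.8]'
for i in 1 2 3; do python3 -m handwheel '[0,0,0,0,0,0,0.8, 0,0,0,0,0,0,0.8, 0,0,0,0,0,0,0.8, 0,0,0,0,0,0,0.8, 0,0,0,0,0,0,0.8, 0,0,0,0,0,0,0.8, 0,0,0,0,0,0,0.8, 0,0,0,0,0,0,0.8]'; done
python3 - <<'E'
from h import *
rel([.462,-.1423,.160],160)
C=[]
for c in ["top","scene"]:
    f=grab_frame(c); hsv=cv2.cvtColor(f["img"],cv2.COLOR_RGB2HSV).astype(int)
    v,u=np.nonzero(f["z_map"]>0); uv=np.c_[u,v]; P=to_w(f,uv,f["z_map"][v,u]); H=hsv[v,u]
    bl=(np.hypot(P[:,0]-.446,P[:,1]-.06)<.12)&(P[:,2]<.03)&(abs(H[:,0]-110)<18)&(H[:,1]>110)&(H[:,2]>80)
    B=at_z(f,uv[bl],.004); print(c,"mat",cv2.minAreaRect((B[:,:2]*1000).astype(np.float32)),len(B))
    if c=="scene":
        # handle+foot upright check: dark points near scanner by height
        for a,b in ((.05,.072),(.08,.1),(.1,.13)):
            Q=P[(np.hypot(P[:,0]-.46,P[:,1]+.14)<.07)&(P[:,2]>a)&(P[:,2]<b)]; print(a,np.median(Q,0).round(3),len(Q),cv2.minAreaRect((Q[:,:2]*1000).astype(np.float32)))
        g=(np.hypot(P[:,0]-.628,P[:,1]+.203)<.1)&(abs(H[:,0]-65)<15)&(H[:,1]>120)&(P[:,2]>.1)&(P[:,2]<.21)
        print("green",P[g].mean(0).round(3),g.sum())
E
```

```text
t: 8.25
position: [0.4613, -0.1433, 0.1602]
eef_rot: [180.0, 0.0, 160.1]
ft_force: [-0.2, 0.1, -2.7]
opening: 0.0435
finger_force: 45.0
t: 9.25
position: [0.4613, -0.1433, 0.1602]
eef_rot: [-180.0, 0.0, 160.1]
ft_force: [0.2, -0.5, -3.2]
opening: 0.0436
finger_force: 45.0
t: 10.25
position: [0.4613, -0.1433, 0.1602]
eef_rot: [-180.0, 0.0, 160.1]
ft_force: [-0.8, -0.2, -2.9]
opening: 0.0437
finger_force: 45.0
t: 11.25
position: [0.4613, -0.1433, 0.1602]
eef_rot: [-180.0, -0.0, 160.1]
ft_force: [0.2, 0.2, -2.7]
opening: 0.0438
finger_force: 45.0
t 11.25 pos [ 0.4613 -0.1433  0.1602] [-180.     -0.    160.07] open 0.0438383981727456 q [-20.  -1. 121.  -0.  60. -90.]
mm [-0.3  1.2  0.2] rot [-0.     -0.      0.0013]
top mat ((446.71807861328125, 58.5102653503418), (147.4978790283203, 127.64322662353516), 27.685596466064453) 572
scene mat ((445.9283447265625, 61.490848541259766), (148.32772827148438, 129.0539093017578), 27.692441940307617) 752
0.05 [ 0.437 -0.122  0.067] 688 ((459.30804443359375, -139.68788146972656), (64.78316497802734, 86.39410400390625), 69.86793518066406)
0.08 [ 0.445 -0.129  0.09 ] 167 ((452.1906433105469, -131.05709838867188), (39.13656997680664, 20.950496673583984), 24.86473274230957)
0.1 [ 0.448 -0.13   0.114] 254 ((455.75006103515625, -131.61952209472656), (42.743690490722656, 23.402891159057617), 16.930118560791016)
green [ 0.636 -0.18   0.155] 72
```

Held still for over 3 s, with the scanner upright and yaw −20°. Now I return to the mat.

Run:
```python
from h import *
rel([.4465,.0595,.160],208)
```

```text
t 11.35 pos [ 0.4613 -0.1433  0.1602] [-180.     -0.    160.07] open 0.043510777887232205 q [-20.  -1. 121.  -0.  60. -90.]
mm [ 83.  185.6   0.2] rot [ 0.     -0.     -0.8365]
```

```bash
python3 -m handwheel '[4,9,-2,0,0,-0.04,0.8, 12,28,-3,0,0,-0.13,0.8, 23,52,-3,0,0,-0.24,0.8, 35,79,-3,0,0,-0.36,0.8, 48,107,-3,0,0,-0.48,0.8, 60,134,-3,0,0,-0.6,0.8, 71,158,-2,0,0,-0.71,0.8, 79,176,0,0,0,-0.79,0.8]'; python3 -m handwheel '[3,7,0,0,0,-0.035,0.8, 4,9,0,0,0,-0.046,0.8, 4,9,0,0,0,-0.046,0.8, 4,9,0,0,0,-0.046,0.8, 4,9,0,0,0,-0.046,0.8]';  python3 - <<'E'
from h import *
rel([.4465,.0595,.1187],208)
E
```

```text
t: 12.35
position: [0.4467, 0.0507, 0.1605]
eef_rot: [180.0, 0.0, -154.4]
ft_force: [-0.4, 0.1, -2.9]
opening: 0.0437
finger_force: 45.0
t: 12.98
position: [0.4397, 0.0551, 0.1603]
eef_rot: [-180.0, 0.0, -152.1]
ft_force: [0.3, 0.2, -2.1]
opening: 0.0434
finger_force: 45.0
t 12.97 pos [0.4397 0.0551 0.1603] [-1.7999e+02  1.0000e-02 -1.5209e+02] open 0.04336833799742906 q [   4.   -6.  125.   -0.   61. -114.]
mm [-8.   0.7 41.6] rot [-0.0001  0.0001 -0.0015]
```

```bash
python3 -m handwheel '[-4,0.5,3,0,0,0,0.8, -8,0.7,10,0,0,0,0.8, -8,0.7,19,0,0,0,0.8, -8,0.7,27,0,0,0,0.8, -8,0.7,33,0,0,0,0.8, -8,0.7,37,0,0,0,0.8, -8,0.7,39,0,0,0,0.8, -8,0.7,39,0,0,0,0.8]';python3 -m handwheel '[0,0,1,0,0,0,0.8, 0,0,2,0,0,0,0.8, 0,0,2.5,0,0,0,0.8, 0,0,3,0,0,0,0.8, 0,0,3,0,0,0,0.8]';  python3 - <<'E'
from h import *
rel([.4465,.0595,.1187],208)
f=grab_frame("scene"); save(f,"s4.png")
E
```

```text
t: 13.98
position: [0.4464, 0.0599, 0.1213]
eef_rot: [-180.0, 0.0, -152.0]
ft_force: [0.4, -0.3, -1.8]
opening: 0.0432
finger_force: 45.0
t: 14.6
position: [0.4465, 0.0599, 0.1187]
eef_rot: [-180.0, 0.0, -152.0]
ft_force: [-1.9, 0.1, 3.2]
opening: 0.0433
finger_force: 45.0
t 14.6 pos [0.4465 0.0599 0.1187] [-1.8000e+02  1.0000e-02 -1.5203e+02] open 0.04325208644429625 q [   4.   -2.  126.    0.   55. -113.]
mm [ 0.2 -0.4 -0. ] rot [-0.      0.0002 -0.0005]
```

View pics/s4.png

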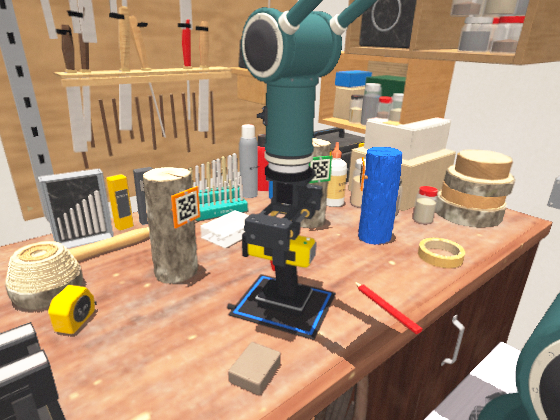

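The foot is on the mat, centred at about (284,297), and the contact force is +3 N. I open and retreat.

```bash
python3 -m handwheel '[0,0,0,0,0,0,0.45, 0,0,0,0,0,0,0.4, 0,0,0,0,0,0,0.2, 0,0,0,0,0,0,0, 0,0,0,0,0,0,0, 0,0,0,0,0,0,0, 0,0,0,0,0,0,0]'; python3 -m handwheel '[0,0,-5,0,0,0,0, 0,0,-20,0,0,0,0, 0,0,-45,0,0,0,0, 0,0,-75,0,0,0,0, 0,0,-105,0,0,0,0, 0,0,-130,0,0,0,0, 0,0,-140,0,0,0,0, 0,0,-140,0,0,0,0]'; python3 -m handwheel '[10,50,0,0,0,0,0, 20,100,0,0,0,0,0, 30,150,0,0,0,0,0, 40,200,0,0,0,0,0, 40,225,0,0,0,0,0, 40,225,0,0,0,0,0, 40,225,0,0,0,0,0]'
python3 - <<'E'
from h import *
for c in ["scene","top"]:
    f=grab_frame(c); save(f,c+"5.png"); hsv=cv2.cvtColor(f["img"],cv2.COLOR_RGB2HSV).astype(int)
    v,u=np.nonzero(f["z_map"]>0); uv=np.c_[u,v]; P=to_w(f,uv,f["z_map"][v,u]); H=hsv[v,u]
    near=np.hypot(P[:,0]-.45,P[:,1]-.06)<.12
    for n,m in (("yellow",near&(P[:,2]>.13)&(P[:,2]<.15)&(abs(H[:,0]-28)<8)&(H[:,1]>150)),("foot",near&(P[:,2]>.018)&(P[:,2]<.04))):
        if m.sum()>9: print(c,n,cv2.minAreaRect((P[m][:,:2]*1000).astype(np.float32)),np.median(P[m][:,2]),m.sum())
rel([.45,.06,.3],208)
E
```

```text
t: 15.52
position: [0.4463, 0.0599, 0.1182]
eef_rot: [-180.0, -0.0, -152.0]
ft_force: [0.2, -0.6, 0.1]
opening: 0.0882
finger_force: 0.0
t: 16.52
position: [0.4468, 0.0599, 0.2592]
eef_rot: [-180.0, 0.1, -152.0]
ft_force: [-1.0, -0.5, 0.3]
opening: 0.0879
finger_force: 0.0
t: 17.4
position: [0.3054, 0.2391, 0.2574]
eef_rot: [-180.0, -0.1, -152.0]
ft_force: [0.2, 0.1, -0.4]
opening: 0.088
finger_force: 0.0
scene yellow ((452.50958251953125, 65.95030975341797), (111.3218994140625, 43.78207778930664), 27.96930694580078) 0.1382730865861475 841
scene foot ((444.3052978515625, 61.81407165527344), (87.04214477539062, 66.73597717285156), 28.26059341430664) 0.028728612180947133 981
top yellow ((453.88446044921875, 62.79194259643555), (110.20767974853516, 43.25244903564453), 28.11043357849121) 0.1365253866996321 181
top foot ((446.0423583984375, 58.65653991699219), (87.05985260009766, 66.33979797363281), 28.34136390686035) 0.028290087693645383 280
t 17.5 pos [0.3058 0.239  0.2577] [-1.7997e+02 -5.0000e-02 -1.5210e+02] open 0.08836591717797458 q [ 34. -18. 124.  -0.  74. -84.]
mm [ -43.6 -225.6  -42.2] rot [-0.0005 -0.0009 -0.0018]
```

View pics/scene5.png

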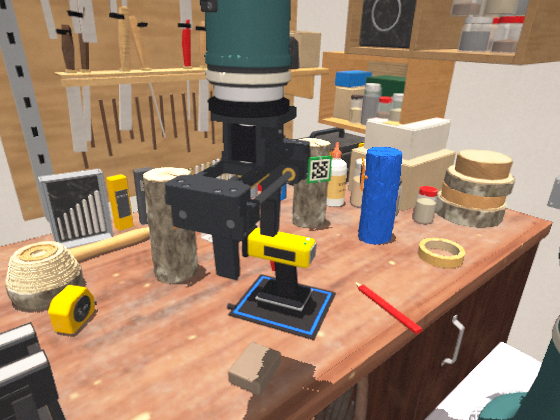

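The scanner stands upright in the middle of its mat (foot about 284,297), with its foot within 2 mm of the mat's centre in both cameras. Both logs are in place and the gripper is clear.

```bash
python3 -c "
from cell import finish_job; print(finish_job())"
```

```text
the job is handed in; nothing more can be done
None
```

I held the scanner still for over 3 s about 10 cm in front of the green tag, then set it back upright in the middle of its mat, disturbed neither log, and handed the job in at about 17.5 s.

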